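# Pack the sample caddy

## Robot

A 6-joint arm with a two-finger parallel gripper is mounted at the origin on a cart in front of the work surface, level with it; the furniture and walls round the work are solid. World frame = base frame: x ahead of the robot, y to its left, z up, the work surface at z = 0. Lengths are in m, angles in rad, forces in N, time in s.
With the tool pointing down it reaches from about 0.225 to 0.875 m from the base axis. Payload 3.4 kg.
Tool frame: the origin (TCP) lies between the finger pads; the fingertips stand 8 mm ahead of it and the grasp point (between the pads) lies 11 mm behind it; z points along the fingers, y is the line along which they close (so a half turn about z gives the same grasp; the last joint's range is limited). The gripper opens to 85 mm and grips with 20 to 120 N. Pads are 22 mm wide; open, the fingers measure 114 mm over their backs; the gripper's body (76 mm by 85 mm) begins 54 mm behind the grasp point. The pads swing forward as they close: fully open they stand 13 mm farther back than shut.
Start: joints at [1.226, 0.276, 1.505, -0, 1.361, -0.121], TCP at [0.128, 0.561, 0.239] pointing down, gripper open.
Joint ranges: [-2.89, 2.89], [-0.75, 2.08], [0.22, 2.7], [-1.18, 4.32], [0.11, 2.71], [-2.7, 2.7]. Speed limits (rad/s): [2.57, 2.57, 3.14, 3.14, 3.14, 3.14].

## Interface

Orientations are given as a unit quaternion [w, x, y, z].
In Python, from rig import manip gives the robot as it stands.
- The arm moves only by the tool move_arm, never from a script. Its argument "deltas" is a list that holds one entry, the list of rows, each a list of 5 numbers: the shift along the tool's x, y, z normalised to -1 to 1, where 1 is 80 cm, then the turn about the tool's z normalised to -1 to 1, where 1 is 120 degrees, then the closure, from -1 (fully open) to 1 (shut). In form: [[[tx, ty, tz, twist, grip], ...]]. A call has 1 to 12 rows; each row is the pose to reach, as a shift and turn from the pose commanded when the call began, along the tool's axes at that moment; what a row does not reach only later rows make up. A row lasts 1/10 s, in which the tool goes at most 50 mm and 8.59 degrees, less where a joint would pass 70% of its speed; a pose out of reach is approached as far as the arm can. A call with a number of a shift or a turn outside -1 to 1 is refused whole. A call with a gripper value outside its range is refused whole. The fingers move at their own pace and stop on an object; "squeeze" is the grip in N (left out, the last holds). Time passes only in rows, so rows that repeat a pose let the fingers close. It gives the time, the measured TCP pose, the force, the opening and the grip force at its end, in the units of the state.
- manip.get_state(): the state, without advancing time (a new reading comes with each control period).
- manip.get_image(name): name is "side" or "top" or "wrist"; returns the picture (384x512x3 uint8, red, green, blue); there is no depth.
- manip.camera_params(name): a dict with "fx", "fy", "cx", "cy" (pixels), "R" (3x3) and "t" (3): a world point X has camera coordinates R X + t; the wrist camera has in their place "tool_from_camera" (4x4, takes a point from camera to tool coordinates, whose origin is the TCP and whose axes are the flange's). Camera axes: x right, y down, z forward; pixel columns grow to the right and rows downward; lengths in m; the calibration is good to about 2 mm. A picture is of the moment at which its call begins: read the wrist's pose just before it. camera_params takes no time and is no camera call.
- manip.sign_off(): hands the job in; it is judged then, once.
The state is a dict: "clock": time; "qpos": joint angles; "qd": joint speeds; "effort": joint torques, N m; "position": TCP position; "ee_rot": TCP orientation; "contact_force": force on the tool from outside, world axes, zero at the start; "moment": the same for the moment, N m; "width": finger opening in m; "gripper_force": force on a finger pad.
Only numpy, scipy, OpenCV 4.12 (cv2) and the standard library are available. Lean on these libraries where they do the work, as an engineer would, in place of code of your own. Each camera call takes 0.05 s, during which the arm holds its last target. There are 200 camera calls.

## Task

Pack the small aluminium caddy for the next sampling round: stand the two small black-capped vials upright in the two narrower round wells (either one in either), the thread spool upright in the wide round well, and lay the small cream cap flat in the shallow square recess. Set them down rather than dropping them, and leave the larger vial and the larger cream cap standing where they are.

Things in the scene. Friction and masses are not known exactly. Their poses are not given: they have to be found in the camera images.
- small_vial_1: Small glass vial with a black screw cap and a paper label, standing upright, loose, about 30 g. 25 mm diameter, 59 mm high; the body is 25 mm wide from the base to 50 mm height, the cap (49 to 59 mm) 22 mm. Origin: centre of its underside; z up along the vial. One of two alike; either may go in either vial well.
- small_vial_2: Small glass vial with a black screw cap and a paper label, standing upright, loose, about 30 g. 25 mm diameter, 59 mm high; the body is 25 mm wide from the base to 50 mm height, the cap (49 to 59 mm) 22 mm. Origin: centre of its underside; z up along the vial. One of two alike; either may go in either vial well.
- spool: Wooden spool of pale waxed thread, standing upright, loose, about 45 g. 38 mm diameter at both wooden flanges, 50 mm high; grips like a plain 38 mm cylinder. Origin: centre of its underside; z up along the spool. Mind the wall shelf over the back of the worktop: front edge at x = 0.65 m, underside 0.43 m up; carry things across nearer the robot.
- small_cap: The smaller of two plain cream plastic caps, lying flat, loose, about 15 g: a disc 28 mm in diameter, 13 mm high. Origin: centre of its underside; z up. Mind the wall shelf over the back of the worktop: front edge at x = 0.65 m, underside 0.43 m up; carry things across nearer the robot.
- large_vial: Larger glass vial with a red screw cap and a paper label, standing loose: 32 mm diameter, 73 mm high. Does not belong in the caddy; stays where it is. Origin: centre of its underside; z up.
- large_cap: The larger of two plain cream plastic caps, lying flat, loose: 41 mm diameter, 12 mm high. Does not belong in the caddy; stays where it is. Origin: centre of its underside; z up.
- vial_insert_1: Grey block 66 x 66 x 26 mm high, one of four set 2 x 2 (66.6 mm apart, order varies) in the fixed aluminium caddy (144 mm square tray, wire handles, rim 24 mm up). Origin: centre of its underside, 5 mm over the worktop; z up, x, y along its sides. Flat-bottomed round well 41 mm across, 20 mm deep, centred (a narrow well, for a small vial); its bottom is 6 mm above the origin.
- vial_insert_2: Grey block 66 x 66 x 26 mm high, one of four set 2 x 2 (66.6 mm apart, order varies) in the fixed aluminium caddy (144 mm square tray, wire handles, rim 24 mm up). Origin: centre of its underside, 5 mm over the worktop; z up, x, y along its sides. Flat-bottomed round well 41 mm across, 20 mm deep, centred (a narrow well, for a small vial); its bottom is 6 mm above the origin.
- spool_insert: Grey block 66 x 66 x 26 mm high, one of four set 2 x 2 (66.6 mm apart, order varies) in the fixed aluminium caddy (144 mm square tray, wire handles, rim 24 mm up). Origin: centre of its underside, 5 mm over the worktop; z up, x, y along its sides. Flat-bottomed round well 54 mm across, 20 mm deep, centred (the wide well, for the spool); its bottom is 6 mm above the origin.
- cap_insert: Grey block 66 x 66 x 26 mm high, one of four set 2 x 2 (66.6 mm apart, order varies) in the fixed aluminium caddy (144 mm square tray, wire handles, rim 24 mm up). Origin: centre of its underside, 5 mm over the worktop; z up, x, y along its sides. Shallow flat-bottomed square recess 46 x 46 mm, 5 mm deep, centred, for the small cap; its bottom is 21 mm above the origin.
Things that resemble listed ones, but are neither listed nor needed, are in the scene too. What is shaped like the large_cap but red is not meant. Leave any purple look-alike of the small_cap alone.

How it is judged:
At the end, for the whole second after the job is handed in: Vials in the narrow wells, spool in the wide one, small cap in the square recess: centres within 13 mm of the block's, undersides within 4 mm of the bottom, upright within 0.12 rad, released and at rest; large vial and large cap upright (0.12 rad) and within 3 cm of their start ((((horizontal distance between small_vial_1 and vial_insert_1 below 0.013 m and z of small_vial_1 in the frame of vial_insert_1 between 0.002 and 0.01 m and angle between small_vial_1's own z axis and vertical below 0.12 rad and linear speed of small_vial_1 below 0.02 m/s) and (horizontal distance between small_vial_2 and vial_insert_2 below 0.013 m and z of small_vial_2 in the frame of vial_insert_2 between 0.002 and 0.01 m and angle between small_vial_2's own z axis and vertical below 0.12 rad and linear speed of small_vial_2 below 0.02 m/s)) or ((horizontal distance between small_vial_1 and vial_insert_2 below 0.013 m and z of small_vial_1 in the frame of vial_insert_2 between 0.002 and 0.01 m and angle between small_vial_1's own z axis and vertical below 0.12 rad and linear speed of small_vial_1 below 0.02 m/s) and (horizontal distance between small_vial_2 and vial_insert_1 below 0.013 m and z of small_vial_2 in the frame of vial_insert_1 between 0.002 and 0.01 m and angle between small_vial_2's own z axis and vertical below 0.12 rad and linear speed of small_vial_2 below 0.02 m/s))) and horizontal distance between spool and spool_insert below 0.013 m and z of spool in the frame of spool_insert between 0.002 and 0.01 m and angle between each of spool, small_cap, large_vial, large_cap's own z axis and vertical below 0.12 rad and linear speed of each of spool, small_cap below 0.02 m/s and horizontal distance between small_cap and cap_insert below 0.013 m and z of small_cap in the frame of cap_insert between 0.017 and 0.025 m and distance of each of large_vial, large_cap from where it was at the start of the episode below 0.03 m); the robot touches nothing.
It fails at once if the large vial is moved by more than 3 cm or tipped over (distance of large_vial from where it was at the start of the episode above 0.03 m or angle between large_vial's own z axis and vertical above 0.5 rad).
It fails at once if the large cap is moved by more than 3 cm or tipped over (distance of large_cap from where it was at the start of the episode above 0.03 m or angle between large_cap's own z axis and vertical above 0.5 rad).
It fails at once if the small vial 1 is dropped from a height (in free fall more than 5 cm above the worktop) (contact force between anything else and small_vial_1 below 0.01 N and height (world z) of small_vial_1 above 0.05 m and linear speed of small_vial_1 above 0.4 m/s).
It fails at once if the small vial 2 is dropped from a height (in free fall more than 5 cm above the worktop) (contact force between anything else and small_vial_2 below 0.01 N and height (world z) of small_vial_2 above 0.05 m and linear speed of small_vial_2 above 0.4 m/s).
It fails at once if the spool is dropped from a height (in free fall more than 5 cm above the worktop) (contact force between anything else and spool below 0.01 N and height (world z) of spool above 0.05 m and linear speed of spool above 0.4 m/s).
It also fails if it takes over 102 s, if anything falls off the work surface, if the arm or the gripper's body presses on something with over 40 N, if the wrist force passes 120 N, or if a joint passes its speed limit or range.

## Working session

There is one attempt and no reset: what is moved stays moved. The work goes in short steps, Python scripts to look and compute and a tool call to move; the robot and the scene stay as the last step left them, time stands still between calls to the robot, and variables do not carry over. Pictures are saved under pics/ and viewed, at most 14 in all, crops included, and the job is handed in when it is done.

Besides the shell and the picture viewer there is one more tool, called after "Emit:" by a JSON object that holds its "name" and its "arguments", one argument or row to a line. move_arm: Moves the arm, as the interface text tells. Scaled input: -1 to 1 covers 80 cm each way for a shift and 120 degrees each way for a turn. Its arguments: {"type":"object","properties":{"deltas":{"type":"array","items":{"type":"array","items":{"type":"array","items":{"type":"number","minimum":-1,"maximum":1}}}},"squeeze":{"type":"number"}},"required":["deltas"]}

```bash
mkdir -p pics; ls; python3 - <<'E'
from rig import manip
import cv2,json
for n in("top","side","wrist"):
    s=manip.get_state()
    cv2.imwrite(f"pics/{n}0.png",manip.get_image(n)[...,::-1])
    print(n,{k:(v.tolist() if hasattr(v,'tolist') else v) for k,v in manip.camera_params(n).items()})
print(s)
E
```

```text
pics
top {'fx': 384.8899971047941, 'fy': 384.8899971047941, 'cx': 251.71652125395678, 'cy': 185.9941549086488, 'R': [[0.028640144880100186, -0.9995897611460459, 0.00022696527830422697], [-0.9959422837165403, -0.028555015773246473, -0.08534388425465195], [0.08531535387448533, 0.0022182168920850845, -0.9963515292842636]], 't': [-0.023609527766486595, 0.5050798005219964, 0.8652250713156007]}
side {'fx': 353.0087862375229, 'fy': 353.0087862375229, 'cx': 253.22991229489386, 'cy': 183.54801203167995, 'R': [[-0.9639961574250088, -0.26591616492756803, 4.123144414031607e-05], [-0.14789135550328736, 0.53600512981467, -0.8311598208405885], [0.22099673173424494, -0.8012409712705494, -0.5560335875828085]], 't': [0.5112405127972826, 0.10910451842145215, 0.7339417453288658]}
wrist {'fx': 318.53702672993575, 'fy': 318.53702672993575, 'cx': 251.6944145594777, 'cy': 192.0730441023562, 'tool_from_camera': [[1.2099206131693322e-05, -0.9564983593007808, -0.2917377049826153, 0.07260198973095382], [0.9999999047625819, 0.00013884824941843, -0.0004137583717135838, -0.00014195966559038542], [0.0004362664733172158, -0.2917376721921217, 0.9564982698863002, -0.1346630607509252], [0.0, 0.0, 0.0, 1.0]]}
{'clock': 0.1, 'qpos': array([ 1.22600187e+00,  2.76535233e-01,  1.50603454e+00, -1.16132180e-05,
        1.36071796e+00, -1.21012768e-01]), 'qd': array([-0.00033693, -0.00086423, -0.00331727, -0.0008683 , -0.00259332,
       -0.00018795]), 'effort': array([ 4.51971127e-04, -4.17711246e+01, -2.46400791e+01, -2.72198322e-04,
        5.78854364e-03,  3.90621892e-06]), 'position': array([0.12745694, 0.56020588, 0.23851307]), 'ee_rot': array([-1.90090632e-04,  1.11656271e-01,  9.93746526e-01, -8.25966662e-04]), 'contact_force': array([-0.34870979,  0.25833978,  1.09452946]), 'moment': array([-0.04035463,  0.00698368, -0.08220701]), 'gripper_force': 0.0, 'width': 0.08531456442605051}
```

View pics/top0.png

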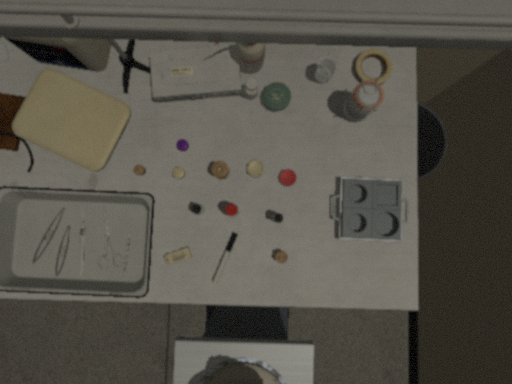

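View pics/side0.png

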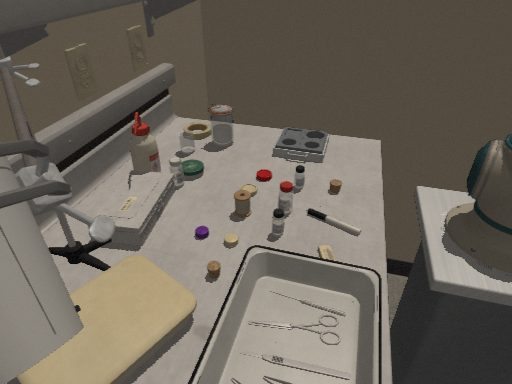

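The top view shows:
- Black-capped vials at (195,208) and (274,215).
- Red-capped large vial at (231,210), and the spool at (219,169).
- Cream caps at (178,173), the smaller, and (255,168), the larger.
- A red disc at (287,177) and a purple cap at (182,145), both decoys.
- Cork-like pieces at (139,170) and (279,256).
- The caddy at about (370,208).

Next I'll make one enlarged crop to confirm these, and cast rays for positions.

```bash
cat > h.py <<'E'
import numpy as np, cv2
from scipy.spatial.transform import Rotation as Ro
from rig import manip
def ray(name,u,v,z,state=None):
    p=manip.camera_params(name)
    d=np.array([(u-p["cx"])/p["fx"],(v-p["cy"])/p["fy"],1.])
    if name=="wrist":
        T=np.array(p["tool_from_camera"]); q=state["ee_rot"]; R=Ro.from_quat(np.r_[q[1:],q[0]]).as_matrix()
        c=R@T[:3,3]+state["position"]; d=R@T[:3,:3]@d
    else:
        R=np.array(p["R"]); c=-R.T@np.array(p["t"]); d=R.T@d
    return c+d*(z-c[2])/d[2]
def proj(name,X):
    p=manip.camera_params(name); c=np.array(p["R"])@X+np.array(p["t"])
    return p["fx"]*c[0]/c[2]+p["cx"],p["fy"]*c[1]/c[2]+p["cy"]
def delta(target,state=None,yaw=None):
    """normalised move row for TCP target, from present pose"""
    s=state or manip.get_state(); q=s["ee_rot"]; R=Ro.from_quat(np.r_[q[1:],q[0]]).as_matrix()
    return (R.T@(np.array(target)-s["position"]))/0.8
E
python3 - <<'E'
from h import *
t=cv2.imread("pics/top0.png")
a=cv2.resize(t[130:280,125:305],None,fx=4.4,fy=4,interpolation=cv2.INTER_CUBIC)[:600]
a=cv2.resize(t[130:275,125:305],None,fx=4,fy=4,interpolation=cv2.INTER_CUBIC); cv2.imwrite("pics/c1.png",cv2.convertScaleAbs(a,alpha=1.4))
b=cv2.resize(t[165:250,320:420],None,fx=7,fy=7,interpolation=cv2.INTER_CUBIC); cv2.imwrite("pics/c2.png",cv2.convertScaleAbs(b,alpha=1.6))
for n,u,v,z in [("v1",195,208,.06),("v2",274,215,.06),("LV",231,210,.07),("spool",219,169,.05),("sc",178,173,.013),("LC",255,168,.012),("red",287,177,.01),("caddy",370,208,.03),("purple",182,145,.013),("cork",279,256,.02),("knife",235,236,.01)]:
    print(n,ray("top",u,v,z).round(3))
E
```

```text
v1 [0.45  0.114 0.06 ]
v2 [ 0.44 -0.06  0.06]
LV [0.448 0.034 0.07 ]
spool [0.539 0.065 0.05 ]
sc [0.532 0.164 0.013]
LC [ 0.549 -0.016  0.012]
red [ 0.53  -0.091  0.01 ]
caddy [ 0.462 -0.279  0.03 ]
purple [0.598 0.157 0.013]
cork [ 0.348 -0.076  0.02 ]
knife [0.39  0.026 0.01 ]
```

View pics/c1.png

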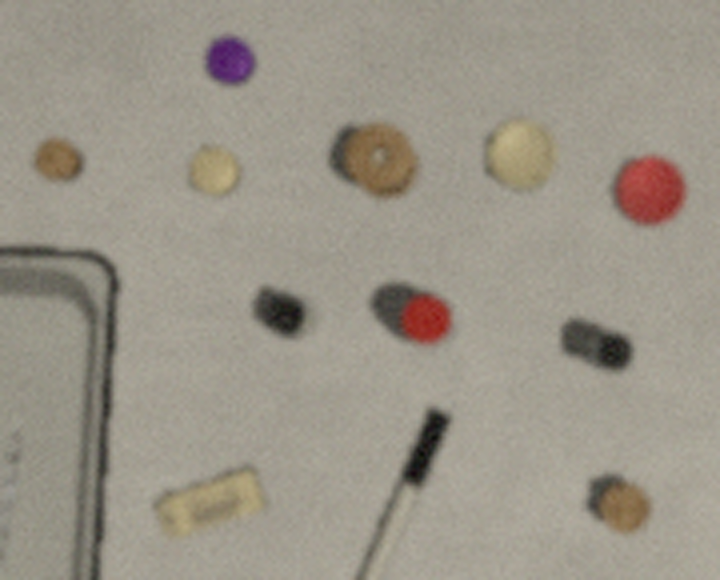

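View pics/c2.png

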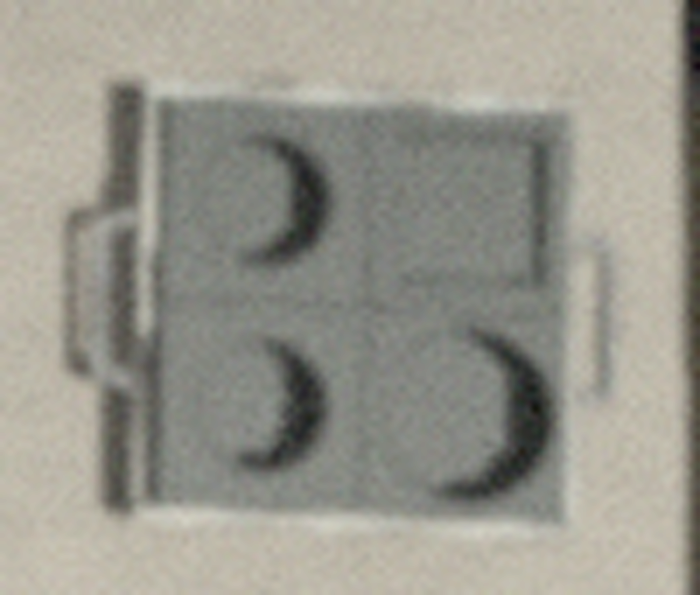

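Top crop, in original pixels: the small cream cap is at (178.5,172.8) and is 12 px wide. The large cream cap is at (255,168.5), 16 px wide, and gets left alone. The purple cap at (182,145) is also left alone. The small vials' black caps are at (196.8,208.2) and (278.2,217.5). The corks at (139,170) and (281,256) are not spools, since the spool at (220,169.5) is a larger ring with a hole.

Caddy crop: the narrow wells are the two left (+y) blocks, the square recess is upper right (+x,−y), and the wide well is lower right (−x,−y). The seam cross is at about (372.1,209).

```bash
python3 - <<'E'
from h import *
for n,u,v,z in [("v1",196.75,208.2,.059),("v2",278.25,217.5,.059),("LV",231.75,209.5,.073),("spool",220,169.5,.05),("sc",178.5,172.75,.013),("LC",255,168.5,.012)]:
    print(n,ray("top",u,v,z).round(4))
for n,u,v in [("TL",157,100),("TR",568,112),("BR",562,520),("BL",150,500),("X",365,308)]:
    print(n,ray("top",320+u/7-.43,165+v/7-.43,.031).round(4))
s=manip.get_state()
print(delta([.452,.11,.16]),s["position"])
E
```

```text
v1 [0.45  0.11  0.059]
v2 [ 0.4348 -0.0693  0.059 ]
LV [0.449  0.0324 0.073 ]
spool [0.5381 0.0628 0.05  ]
sc [0.5324 0.1625 0.013 ]
LC [ 0.5476 -0.0156  0.012 ]
TL [ 0.527  -0.2147  0.031 ]
TR [ 0.5269 -0.3487  0.031 ]
BR [ 0.3948 -0.3462  0.031 ]
BL [ 0.3974 -0.2136  0.031 ]
X [ 0.4612 -0.2827  0.031 ]
[-0.52046744 -0.45866392  0.09884803] [0.12748668 0.56029419 0.23864714]
```

Emit:
{"name": "move_arm", "arguments": {
  "deltas": [
    [[-0.52,-0.458,0.07,-0.107,-0.2],[-0.52,-0.458,0.07,-0.107,-0.2],[-0.52,-0.458,0.07,-0.107,-0.2],[-0.52,-0.458,0.07,-0.107,-0.2],[-0.52,-0.458,0.07,-0.107,-0.2],[-0.52,-0.458,0.07,-0.107,-0.2],[-0.52,-0.458,0.07,-0.107,-0.2],[-0.52,-0.458,0.07,-0.107,-0.2],[-0.52,-0.458,0.07,-0.107,-0.2],[-0.52,-0.458,0.07,-0.107,-0.2],[-0.52,-0.458,0.07,-0.107,-0.2],[-0.52,-0.458,0.07,-0.107,-0.2]]
  ],
  "squeeze": 25
}}

```text
clock: 1.35
position: [0.4549, 0.107, 0.1827]
ee_rot: [0.001, 0.002, 1.0, -0.001]
contact_force: [-0.3, 1.0, 0.7]
width: 0.051
gripper_force: 0.0
```

Emit:
{"name": "move_arm", "arguments": {
  "deltas": [
    [[0,0,0,0,-0.2],[0,0,0,0,-0.2],[0,0,0,0,-0.2]]
  ]
}}

```text
clock: 1.65
position: [0.4509, 0.1124, 0.1834]
ee_rot: [-0.0, -0.001, 1.0, 0.0]
contact_force: [-0.8, 0.4, -0.3]
width: 0.0509
gripper_force: 0.0
```

```bash
python3 - <<'E'
from h import *
s=manip.get_state(); cv2.imwrite("pics/w1.png",manip.get_image("wrist")[...,::-1])
print(s["clock"],s["position"],s["ee_rot"],s["width"],delta([.45,.11,.032]))
E
```

```text
1.65 [0.45086222 0.11236696 0.18335536] [-2.91198778e-04 -1.05249029e-03  9.99999357e-01  3.07048738e-04] 0.05085149162483456 [ 0.00118838 -0.00312289  0.1892964 ]
```

View pics/w1.png

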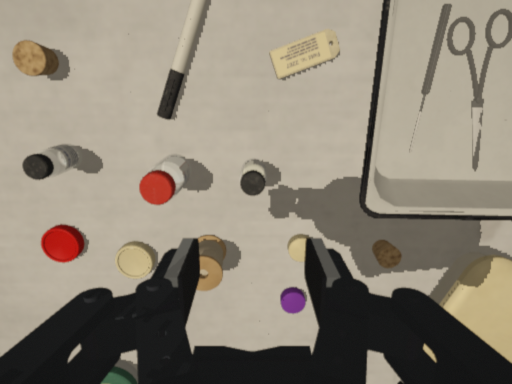

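The wrist view, looking back with +y to the right, shows vial 1's cap at (253,182), vial 2's at (39,166), the large vial's at (158,187), the spool top at (206,273), the small cap at (300,248, partly hidden), and the large cap at (135,260). I'll cross-check these by rays.

```bash
python3 - <<'E'
from h import *
s=manip.get_state()
for n,u,v,z in [("v1",253,182,.059),("v2",39,166,.059),("LV",158,187,.073),("spool",206,273,.05),("LC",135,260,.012)]:
    print(n,ray("wrist",u,v,z,s).round(4))
E
```

```text
v1 [0.4484 0.1129 0.059 ]
v2 [ 0.4351 -0.0647  0.059 ]
LV [0.4489 0.0368 0.073 ]
spool [0.5408 0.0685 0.05  ]
LC [ 0.5482 -0.0133  0.012 ]
```

Emit:
{"name": "move_arm", "arguments": {
  "deltas": [
    [[0.002,0,0.06,0,-0.2],[0.002,0,0.12,0,-0.2],[0.002,0,0.16,0,-0.2],[0.002,0,0.187,0,-0.2],[0.002,0,0.187,0,-0.2],[0.002,0,0.187,0,-0.2],[0.002,0,0.187,0,0.6],[0.002,0,0.187,0,0.6],[0.002,0,0.187,0,0.6],[0.002,0,0.187,0,0.6],[0.002,0,0.187,0,0.6],[0.002,0,0.187,0,0.6]]
  ],
  "squeeze": 25
}}

```text
clock: 2.9
position: [0.4517, 0.1114, 0.0351]
ee_rot: [0.002, 0.0, 1.0, 0.0]
contact_force: [-0.2, 1.3, 8.0]
width: 0.0236
gripper_force: 25.9
```

Emit:
{"name": "move_arm", "arguments": {
  "deltas": [
    [[0,0,-0.03,0,0.6],[0,0,-0.08,0,0.6],[0,0,-0.14,0,0.6],[0,0,-0.15,0,0.6],[-0.02,-0.05,-0.15,0,0.6],[-0.053,-0.11,-0.15,0,0.6],[-0.053,-0.17,-0.15,0,0.6],[-0.053,-0.23,-0.15,0,0.6],[-0.053,-0.29,-0.15,0,0.6],[-0.053,-0.35,-0.15,0,0.6],[-0.053,-0.41,-0.15,0,0.6],[-0.053,-0.449,-0.15,0,0.6]]
  ],
  "squeeze": 30
}}

```text
clock: 4.1
position: [0.4923, -0.2515, 0.1532]
ee_rot: [-0.0, 0.001, 1.0, -0.0]
contact_force: [0.2, 0.6, -0.2]
width: 0.0237
gripper_force: 29.3
```

Emit:
{"name": "move_arm", "arguments": {
  "deltas": [
    [[0,0,0,0,0.6],[0,0,0,0,0.6],[0,0,0,0,0.6]]
  ]
}}

```text
clock: 4.4
position: [0.4923, -0.2469, 0.1532]
ee_rot: [-0.001, -0.0, 1.0, 0.001]
contact_force: [-0.1, 0.4, 0.6]
width: 0.0236
gripper_force: 29.3
```

```bash
python3 - <<'E'
from h import *
s=manip.get_state(); cv2.imwrite("pics/w2.png",manip.get_image("wrist")[...,::-1])
print(s["clock"],s["position"],s["ee_rot"],s["width"],s["gripper_force"],s["qpos"])
E
```

```text
4.4 [ 0.49226463 -0.24685857  0.15322373] [-5.58798057e-04 -3.48086966e-04  9.99999518e-01  7.28990091e-04] 0.023574584083628274 29.335087506885394 [-5.91568682e-01  3.02877034e-01  1.69141296e+00  6.42688988e-04
  1.14904369e+00 -2.16332478e+00]
```

View pics/w2.png

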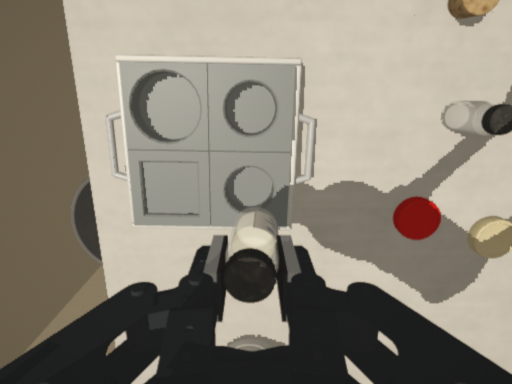

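The wrist view shows the caddy with its wide well at (168,106), narrow wells at (250,107) and (250,188), square recess at (171,188), and seam cross at (209,150). The vial is held upright.

```bash
python3 - <<'E'
from h import *
s=manip.get_state()
for n,u,v in [("X",209,150.5),("wide",167.5,106),("nnear",250,107.5),("nfar",249.5,188.5),("sq",171.5,188),("seamR",292,152),("seamT",207.5,64),("seamB",211,226)]:
    print(n,ray("wrist",u,v,.031,s).round(4))
E
```

```text
X [ 0.4629 -0.2819  0.031 ]
wide [ 0.428  -0.3129  0.031 ]
nnear [ 0.4291 -0.2486  0.031 ]
nfar [ 0.4949 -0.249   0.031 ]
sq [ 0.4946 -0.3146  0.031 ]
seamR [ 0.464  -0.2145  0.031 ]
seamT [ 0.3975 -0.2805  0.031 ]
seamB [ 0.529  -0.2826  0.031 ]
```

Emit:
{"name": "move_arm", "arguments": {
  "deltas": [
    [[-0.004,-0.002,0.05,0,0.6],[-0.004,-0.002,0.09,0,0.6],[-0.004,-0.002,0.115,0,0.6],[-0.004,-0.002,0.125,0,0.6],[-0.004,-0.002,0.128,0,0.6],[-0.004,-0.002,0.131,0,0.6],[-0.004,-0.002,0.131,0,0.6]]
  ]
}}

```text
clock: 5.15
position: [0.4967, -0.2499, 0.0498]
ee_rot: [0.001, -0.0, 1.0, -0.001]
contact_force: [-0.0, -0.2, 0.4]
width: 0.0236
gripper_force: 29.3
```

Emit:
{"name": "move_arm", "arguments": {
  "deltas": [
    [[0,0,0.003,0,0.6],[0,0,0.005,0,0.6],[0,0,0.005,0,0.6]]
  ]
}}

```text
clock: 5.45
position: [0.4968, -0.2501, 0.0461]
ee_rot: [0.001, -0.0, 1.0, -0.0]
contact_force: [0.5, 1.5, 5.3]
width: 0.0233
gripper_force: 29.8
```

Contact force has risen, so the vial is seated. Now I'll release and retreat toward vial 2.

Emit:
{"name": "move_arm", "arguments": {
  "deltas": [
    [[0,0,0,0,0.2],[0,0,0,0,0.1],[0,0,0,0,0.1],[0,0,0,0,0.1],[0,0,-0.03,0,0.1],[0,0,-0.07,0,0.1],[0,0,-0.12,0,0.0],[0.03,0.06,-0.12,0,-0.2],[0.073,0.11,-0.12,0,-0.2],[0.073,0.17,-0.12,0,-0.2],[0.073,0.229,-0.12,0,-0.2],[0.073,0.229,-0.12,0,-0.2]]
  ]
}}

```text
clock: 6.65
position: [0.4357, -0.0611, 0.1408]
ee_rot: [-0.001, -0.003, 1.0, 0.002]
contact_force: [-1.6, -0.9, 0.4]
width: 0.0514
gripper_force: 0.0
```

Emit:
{"name": "move_arm", "arguments": {
  "deltas": [
    [[0,0,0,0,-0.2],[0,0,0,0,-0.2],[0,0,0,0,-0.2]]
  ]
}}

```text
clock: 6.95
position: [0.438, -0.0679, 0.1408]
ee_rot: [0.0, 0.001, 1.0, -0.0]
contact_force: [-0.0, 0.3, -0.0]
width: 0.0509
gripper_force: 0.0
```

```bash
python3 - <<'E'
from h import *
s=manip.get_state(); cv2.imwrite("pics/w3.png",manip.get_image("wrist")[...,::-1])
print(s["clock"],s["position"],s["ee_rot"],s["width"],s["gripper_force"])
E
```

```text
6.95 [ 0.43802812 -0.06786406  0.14083721] [ 9.59484020e-05  7.49633929e-04  9.99999696e-01 -1.91956066e-04] 0.05085164181018651 0.0
```

View pics/w3.png

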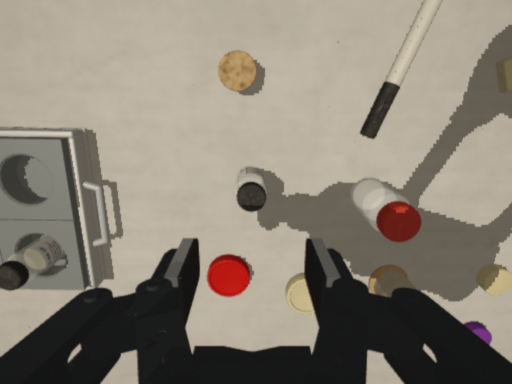

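Vial 1 stands in the far narrow well, with its cap at (13,275). Vial 2's cap is at (251,196), the small cap at (495,280), the large vial at (399,221).

```bash
python3 - <<'E'
from h import *
s=manip.get_state()
for n,u,v,z in [("v2",251,196.5,.059),("LV",399,221,.073),("sc",495,279,.013)]:
    print(n,ray("wrist",u,v,z,s).round(4))
E
```

```text
v2 [ 0.4345 -0.069   0.059 ]
LV [0.4478 0.0321 0.073 ]
sc [0.5309 0.1597 0.013 ]
```

Emit:
{"name": "move_arm", "arguments": {
  "deltas": [
    [[0.004,-0.001,0.05,0,-0.2],[0.004,-0.001,0.09,0,-0.2],[0.004,-0.001,0.12,0,-0.2],[0.004,-0.001,0.132,0,-0.2],[0.004,-0.001,0.132,0,-0.2],[0.004,-0.001,0.132,0,0.0],[0.004,-0.001,0.132,0,0.6],[0.004,-0.001,0.132,0,0.6],[0.004,-0.001,0.132,0,0.6],[0.004,-0.001,0.132,0,0.6],[0.004,-0.001,0.132,0,0.6],[0.004,-0.001,0.132,0,0.6]]
  ],
  "squeeze": 30
}}

```text
clock: 8.2
position: [0.4356, -0.0678, 0.0364]
ee_rot: [0.001, -0.0, 1.0, -0.001]
contact_force: [-0.4, -0.8, 6.6]
width: 0.0233
gripper_force: 29.6
```

Emit:
{"name": "move_arm", "arguments": {
  "deltas": [
    [[0,0,-0.04,0,0.6],[0,0,-0.09,0,0.6],[0,0,-0.13,0,0.6],[0.01,-0.05,-0.13,0,0.6],[0.01,-0.11,-0.13,0,0.6],[0.01,-0.17,-0.13,0,0.6],[0.01,-0.226,-0.13,0,0.6],[0.01,-0.226,-0.13,0,0.6],[0.01,-0.226,-0.13,0,0.6],[0.01,-0.226,-0.08,0,0.6],[0.01,-0.226,-0.03,0,0.6],[0.01,-0.226,0.0,0,0.6]]
  ]
}}

```text
clock: 9.4
position: [0.4273, -0.2473, 0.0365]
ee_rot: [0.001, -0.001, 1.0, -0.001]
contact_force: [-7.9, 9.9, 97.1]
width: 0.0236
gripper_force: 68.2
```

Emit:
{"name": "move_arm", "arguments": {
  "deltas": [
    [[0,0,0,0,0.6],[0,0,0,0,0.6]]
  ]
}}

```text
clock: 9.6
position: [0.427, -0.2469, 0.0367]
ee_rot: [0.0, -0.001, 1.0, -0.0]
contact_force: [-1.6, -1.0, 11.3]
width: 0.0239
gripper_force: 52.2
```

I left out the 11 mm well floor height, so the vial pressed down on the floor and slid up in the grip. I'll release it here, back off and look.

Emit:
{"name": "move_arm", "arguments": {
  "deltas": [
    [[0,0,-0.003,0,0.6],[0,0,-0.003,0,0.2],[0,0,-0.003,0,0.1],[0,0,-0.003,0,0.1],[0,0,-0.003,0,0.1],[0,0,-0.04,0,0.1],[0,0,-0.08,0,0.1],[0,0,-0.13,0,0.1],[0,0.02,-0.15,0,0.0],[0,0.05,-0.15,0,0.0],[0,0.1,-0.15,0,0.0],[0,0.1,-0.15,0,0.0]]
  ]
}}

```text
clock: 10.8
position: [0.4248, -0.1642, 0.1548]
ee_rot: [-0.001, -0.002, 1.0, 0.002]
contact_force: [-1.3, -0.8, -0.2]
width: 0.0423
gripper_force: 0.0
```

```bash
python3 - <<'E'
from h import *
s=manip.get_state(); w=manip.get_image("wrist")[...,::-1]; t=cv2.resize(manip.get_image("side")[...,::-1][115:175,260:350],None,fx=4,fy=4)
cv2.imwrite("pics/w4.png",np.hstack([w[:,:400],np.pad(t,((0,144),(0,0),(0,0)))]))
print(s["clock"],s["position"],s["ee_rot"],s["width"],s["contact_force"])
E
```

```text
10.8 [ 0.42476083 -0.16415692  0.15476715] [-0.0011967  -0.00154736  0.99999679  0.00160868] 0.042346188443902595 [-1.33878994 -0.80955206 -0.20946915]
```

View pics/w4.png

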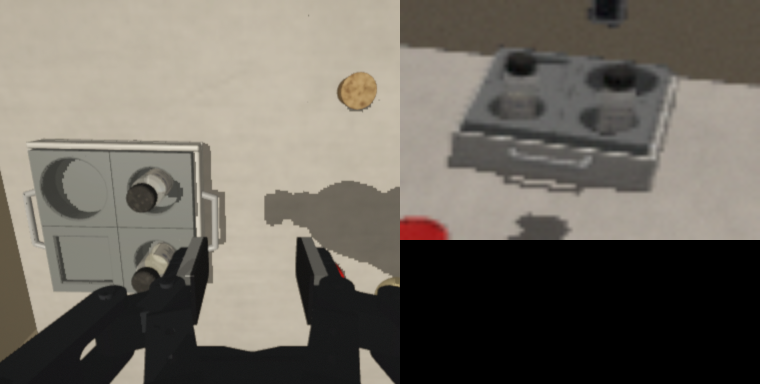

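Both small vials stand upright in the narrow wells. Next is the spool.

Emit:
{"name": "move_arm", "arguments": {
  "deltas": [
    [[-0.05,0.05,0,0,-0.4],[-0.08,0.1,0,0,-0.4],[-0.11,0.15,0,0,-0.4],[-0.143,0.2,0,0,-0.4],[-0.143,0.25,0,0,-0.4],[-0.143,0.285,0,0,-0.4],[-0.143,0.285,0,0,-0.4],[-0.143,0.285,0,0,-0.4],[-0.143,0.285,0,0,-0.4]]
  ]
}}

```text
clock: 11.8
position: [0.5411, 0.0585, 0.155]
ee_rot: [-0.0, 0.0, 1.0, -0.0]
contact_force: [0.5, 0.8, 0.2]
width: 0.0596
gripper_force: 0.0
```

```bash
python3 - <<'E'
from h import *
s=manip.get_state(); w=manip.get_image("wrist")[...,::-1]; cv2.imwrite("pics/w5.png",w)
print(s["clock"],s["position"],s["ee_rot"],s["width"])
E
```

```text
11.8 [0.54110926 0.05848997 0.15502807] [-4.24661888e-05  4.32574465e-04  9.99999822e-01 -4.07596904e-04] 0.059588340718326624
```

View pics/w5.png

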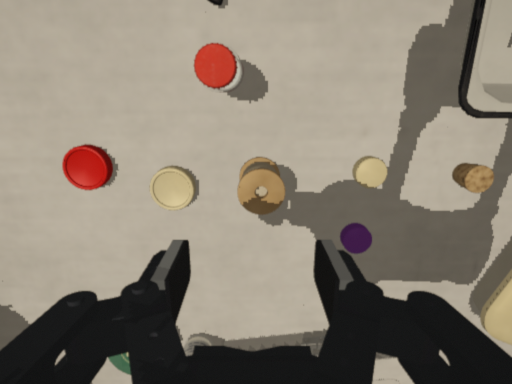

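The spool top is at (261,190), the small cream cap at (371,172), the larger cream cap at (172,188), purple at (356,238). The cream caps differ clearly, about 33 px against 43 px.

```bash
python3 - <<'E'
from h import *
s=manip.get_state()
for n,u,v,z in [("sp",261,190,.05),("sc",371,172,.013),("LC",172,188,.012)]:
    print(n,ray("wrist",u,v,z,s).round(4))
E
```

```text
sp [0.5398 0.065  0.05  ]
sc [0.5342 0.1639 0.013 ]
LC [ 0.5491 -0.0148  0.012 ]
```

Emit:
{"name": "move_arm", "arguments": {
  "deltas": [
    [[0.0015,0.008,0.03,0,-0.4],[0.0015,0.008,0.08,0,-0.4],[0.0015,0.008,0.12,0,-0.4],[0.0015,0.008,0.145,0,-0.4],[0.0015,0.008,0.152,0,-0.4],[0.0015,0.008,0.152,0,-0.4],[0.0015,0.008,0.152,0,0.4],[0.0015,0.008,0.152,0,0.4],[0.0015,0.008,0.152,0,0.4],[0.0015,0.008,0.152,0,0.4],[0.0015,0.008,0.152,0,0.4],[0.0015,0.008,0.152,0,0.4]]
  ],
  "squeeze": 30
}}

```text
clock: 13.05
position: [0.5409, 0.0661, 0.0352]
ee_rot: [0.002, -0.0, 1.0, -0.0]
contact_force: [0.9, -1.2, 7.2]
width: 0.0365
gripper_force: 30.6
```

Emit:
{"name": "move_arm", "arguments": {
  "deltas": [
    [[0,0,-0.04,0,0.4],[0,0,-0.09,0,0.4],[0,0,-0.14,0,0.4],[0.04,-0.04,-0.14,0,0.4],[0.08,-0.09,-0.14,0,0.4],[0.11,-0.14,-0.14,0,0.4],[0.141,-0.19,-0.14,0,0.4],[0.141,-0.25,-0.14,0,0.4],[0.141,-0.31,-0.14,0,0.4],[0.141,-0.37,-0.14,0,0.4],[0.141,-0.43,-0.14,0,0.4],[0.141,-0.476,-0.14,0,0.4]]
  ]
}}

```text
clock: 14.25
position: [0.4266, -0.3173, 0.1459]
ee_rot: [0.0, 0.001, 1.0, -0.001]
contact_force: [0.6, 0.6, -0.6]
width: 0.0364
gripper_force: 30.5
```

Emit:
{"name": "move_arm", "arguments": {
  "deltas": [
    [[0,0,0,0,0.4],[0,0,0,0,0.4],[0,0,0,0,0.4]]
  ]
}}

```text
clock: 14.55
position: [0.4264, -0.3131, 0.1454]
ee_rot: [-0.0, -0.0, 1.0, 0.001]
contact_force: [-0.3, 0.0, -0.7]
width: 0.0368
gripper_force: 30.5
```

Emit:
{"name": "move_arm", "arguments": {
  "deltas": [
    [[-0.001,-0.001,0.04,0,0.4],[-0.001,-0.001,0.08,0,0.4],[-0.001,-0.001,0.105,0,0.4],[-0.001,-0.001,0.116,0,0.4],[-0.001,-0.001,0.119,0,0.4],[-0.001,-0.001,0.119,0,0.4]]
  ]
}}

```text
clock: 15.15
position: [0.4282, -0.315, 0.051]
ee_rot: [0.0, -0.001, 1.0, -0.0]
contact_force: [-0.3, 0.2, -0.1]
width: 0.0364
gripper_force: 30.5
```

Emit:
{"name": "move_arm", "arguments": {
  "deltas": [
    [[0,0,0.003,0,0.4],[0,0,0.0055,0,0.4],[0,0,0.0055,0,0.4]]
  ]
}}

```text
clock: 15.45
position: [0.4278, -0.3155, 0.0465]
ee_rot: [0.0, -0.0, 1.0, -0.0]
contact_force: [0.2, 0.0, -0.2]
width: 0.0364
gripper_force: 30.5
```

Emit:
{"name": "move_arm", "arguments": {
  "deltas": [
    [[0,0,0.0015,0,0.4],[0,0,0.0015,0,0.4]]
  ]
}}

```text
clock: 15.65
position: [0.4278, -0.3155, 0.0462]
ee_rot: [0.0, -0.0, 1.0, -0.0]
contact_force: [-1.7, 1.5, 8.1]
width: 0.0363
gripper_force: 31.2
```

Emit:
{"name": "move_arm", "arguments": {
  "deltas": [
    [[0,0,0,0,0.1],[0,0,0,0,-0.1],[0,0,0,0,-0.1],[0,0,0,0,-0.1],[0,0,-0.03,0,-0.1],[0,0,-0.07,0,-0.1],[0,0,-0.12,0,-0.1],[-0.02,0.05,-0.12,0,-0.2],[-0.04,0.11,-0.12,0,-0.2],[-0.06,0.17,-0.12,0,-0.2],[-0.08,0.23,-0.12,0,-0.2],[-0.09,0.28,-0.12,0,-0.2]]
  ]
}}

```text
clock: 16.85
position: [0.5005, -0.0891, 0.1409]
ee_rot: [0.001, -0.0, 1.0, 0.0]
contact_force: [0.1, 0.2, 0.4]
width: 0.0511
gripper_force: 0.0
```

Emit:
{"name": "move_arm", "arguments": {
  "deltas": [
    [[-0.02,0.05,0,0,-0.2],[-0.03,0.11,0,0,-0.2],[-0.041,0.17,0,0,-0.2],[-0.041,0.23,0,0,-0.2],[-0.041,0.28,0,0,-0.2],[-0.041,0.318,0,0,-0.2],[-0.041,0.318,0,0,-0.2],[-0.041,0.318,0,0,-0.2],[-0.041,0.318,0,0,-0.2]]
  ]
}}

```text
clock: 17.75
position: [0.5322, 0.1622, 0.1407]
ee_rot: [-0.0, 0.0, 1.0, -0.0]
contact_force: [-0.5, -0.1, 0.5]
width: 0.0515
gripper_force: 0.0
```

```bash
python3 - <<'E'
from h import *
s=manip.get_state(); w=manip.get_image("wrist")[...,::-1]; cv2.imwrite("pics/w6.png",w)
print(s["clock"],s["position"],s["ee_rot"],s["width"])
E
```

```text
17.75 [0.53221913 0.16219585 0.14072583] [-2.13755070e-04  1.28772047e-04  9.99999922e-01 -3.07043721e-04] 0.051517571824333266
```

View pics/w6.png

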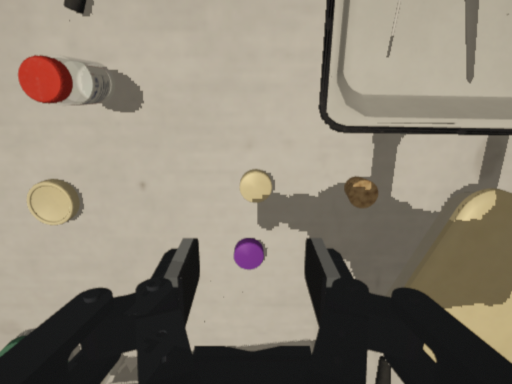

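The small cream cap is at (256,185), with the purple one at (249,254) behind it; the large cap, at (51,202), stays clear of the fingers.

```bash
python3 - <<'E'
from h import *
s=manip.get_state(); p=ray("wrist",256,185.5,.013,s); print(p, delta([p[0],p[1],.016]))
E
```

```text
[0.53369503 0.16494277 0.013     ] [-0.00182317  0.00379941  0.15597787]
```

Emit:
{"name": "move_arm", "arguments": {
  "deltas": [
    [[-0.0015,0.0025,0.04,0,-0.2],[-0.0015,0.0025,0.09,0,-0.2],[-0.0015,0.0025,0.13,0,-0.2],[-0.0015,0.0025,0.15,0,-0.2],[-0.0015,0.0025,0.156,0,-0.2],[-0.0015,0.0025,0.159,0,-0.2],[-0.0015,0.0025,0.159,0,-0.2]]
  ]
}}

```text
clock: 18.5
position: [0.5344, 0.1647, 0.0144]
ee_rot: [0.001, 0.0, 1.0, 0.0]
contact_force: [-0.0, -0.3, -0.3]
width: 0.0512
gripper_force: 0.0
```

Emit:
{"name": "move_arm", "arguments": {
  "deltas": [
    [[0,0,0.001,0,0.1],[0,0,0.001,0,0.5],[0,0,0.001,0,0.5],[0,0,0.001,0,0.5],[0,0,0.001,0,0.5],[0,0,0.001,0,0.5],[0,0,-0.02,0,0.5],[0,0,-0.05,0,0.5],[0,0,-0.09,0,0.5],[0,0,-0.13,0,0.5],[0,0,-0.15,0,0.5],[0,0,-0.15,0,0.5]]
  ],
  "squeeze": 30
}}

```text
clock: 19.7
position: [0.5353, 0.1656, 0.1365]
ee_rot: [0.003, -0.0, 1.0, 0.001]
contact_force: [0.5, -0.5, -0.2]
width: 0.025
gripper_force: 29.6
```

```bash
python3 - <<'E'
from h import *
s=manip.get_state(); w=manip.get_image("wrist")[...,::-1]; cv2.imwrite("pics/w7.png",w[100:320,120:400])
print(s["clock"],s["position"],s["width"],s["gripper_force"])
E
```

```text
19.7 [0.53529964 0.16561727 0.13648598] 0.024996174387522503 29.62983637698926
```

View pics/w7.png

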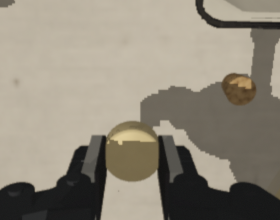

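The cap is held flat between the pads. Carrying it to the recess at (0.495,−0.315).

Emit:
{"name": "move_arm", "arguments": {
  "deltas": [
    [[0.02,-0.04,0,0,0.5],[0.051,-0.09,0,0,0.5],[0.051,-0.14,0,0,0.5],[0.051,-0.2,0,0,0.5],[0.051,-0.26,0,0,0.5],[0.051,-0.32,0,0,0.5],[0.051,-0.38,0,0,0.5],[0.051,-0.44,0,0,0.5],[0.051,-0.5,0,0,0.5],[0.051,-0.55,0,0,0.5],[0.051,-0.59,0,0,0.5],[0.051,-0.6,0,0,0.5]]
  ]
}}

```text
clock: 20.95
position: [0.4921, -0.3181, 0.1316]
ee_rot: [-0.001, 0.001, 1.0, 0.0]
contact_force: [-1.3, 0.4, -0.0]
width: 0.0253
gripper_force: 29.7
```

Emit:
{"name": "move_arm", "arguments": {
  "deltas": [
    [[0,0,0,0,0.5],[0,0,0,0,0.5],[0,0,0,0,0.5]]
  ]
}}

```text
clock: 21.25
position: [0.4926, -0.313, 0.1332]
ee_rot: [-0.001, -0.001, 1.0, 0.001]
contact_force: [-0.1, 0.6, -0.1]
width: 0.025
gripper_force: 29.7
```

Emit:
{"name": "move_arm", "arguments": {
  "deltas": [
    [[-0.002,-0.001,0.04,0,0.5],[-0.002,-0.001,0.08,0,0.5],[-0.002,-0.001,0.1,0,0.5],[-0.002,-0.001,0.109,0,0.5],[-0.002,-0.001,0.111,0,0.5],[-0.002,-0.001,0.111,0,0.5]]
  ]
}}

```text
clock: 21.85
position: [0.4951, -0.3155, 0.0456]
ee_rot: [0.001, -0.001, 1.0, -0.0]
contact_force: [0.7, -0.3, -0.4]
width: 0.0252
gripper_force: 29.7
```

Emit:
{"name": "move_arm", "arguments": {
  "deltas": [
    [[0,0,0.003,0,0.5],[0,0,0.004,0,0.5],[0,0,0.004,0,0.5]]
  ]
}}

```text
clock: 22.15
position: [0.4947, -0.3158, 0.0421]
ee_rot: [0.0, -0.0, 1.0, -0.0]
contact_force: [-0.8, 0.8, -0.2]
width: 0.0248
gripper_force: 29.7
```

Emit:
{"name": "move_arm", "arguments": {
  "deltas": [
    [[0,0,0.0015,0,0.5],[0,0,0.0025,0,0.5],[0,0,0.0025,0,0.5]]
  ]
}}

```text
clock: 22.45
position: [0.4945, -0.3158, 0.0401]
ee_rot: [0.0, -0.0, 1.0, -0.0]
contact_force: [-1.8, 0.4, 3.4]
width: 0.0252
gripper_force: 30.0
```

Light contact, so the cap is on the recess floor. I'll release it and rise clear.

Emit:
{"name": "move_arm", "arguments": {
  "deltas": [
    [[0,0,0,0,0.2],[0,0,0,0,0],[0,0,0,0,0],[0,0,0,0,0],[0,0,-0.03,0,0],[0,0,-0.07,0,0],[0,0,-0.13,0,0],[0,0,-0.18,0,0],[0,0.06,-0.18,0,0],[0,0.12,-0.18,0,0],[-0.03,0.15,-0.18,0,0],[-0.03,0.15,-0.18,0,0]]
  ]
}}

```text
clock: 23.65
position: [0.5203, -0.1925, 0.1841]
ee_rot: [0.001, -0.002, 1.0, 0.001]
contact_force: [-0.1, -0.8, 0.1]
width: 0.0427
gripper_force: 0.0
```

Emit:
{"name": "move_arm", "arguments": {
  "deltas": [
    [[0,0,0,0,0],[0.05,0.06,0,0,0],[0.05,0.12,0,0,0],[0.05,0.12,0,0,0]]
  ]
}}

```text
clock: 24.05
position: [0.4756, -0.0967, 0.1833]
ee_rot: [-0.001, -0.001, 1.0, 0.001]
contact_force: [0.0, -1.5, -0.1]
width: 0.0428
gripper_force: 0.0
```

```bash
python3 - <<'E'
from h import *
s=manip.get_state(); t=manip.get_image("top")[...,::-1]; d=manip.get_image("side")[...,::-1]; w=manip.get_image("wrist")[...,::-1]
a=cv2.resize(t[165:250,320:420],(400,340),interpolation=cv2.INTER_CUBIC); b=cv2.resize(d[115:175,260:350],(400,267),interpolation=cv2.INTER_CUBIC)
right=np.vstack([a,np.pad(b,((0,-7+0 if 0 else 0),(0,0),(0,0)))])[:600]
left=cv2.resize(w,(390,292)); t2=cv2.resize(t[140:265,170:310],(390,308))
cv2.imwrite("pics/f1.png",np.hstack([np.vstack([left,t2]),right]))
print(s["clock"],s["position"],s["contact_force"])
E
```

```text
24.05 [ 0.47559681 -0.09670053  0.18328772] [ 0.0251682  -1.51198481 -0.12889777]
```

View pics/f1.png

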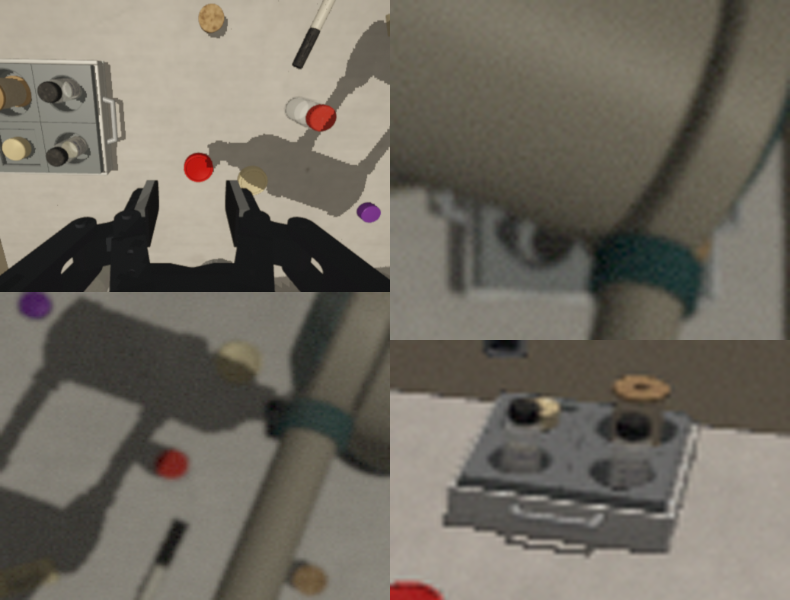

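All four parts sit in their places: spool wide, vials narrow, cap in the square. The large vial and large cap have not moved. One quick numeric check from this wrist pose before hand-in.

```bash
python3 - <<'E'
from h import *
s=manip.get_state(); k=512/390
for n,u,v,z in [("vnear",49,92,.07),("vfar",56,155,.07),("sc",17,149,.039),("LV",321,118,.073)]:
    print(n,ray("wrist",u*k,v*k,z,s).round(4))
E
```

```text
vnear [ 0.4251 -0.2447  0.07  ]
vfar [ 0.492  -0.2485  0.07  ]
sc [ 0.4951 -0.3129  0.039 ]
LV [0.4506 0.0305 0.073 ]
```

```bash
python3 -c "
from rig import manip
print(manip.sign_off())"
```

```text
the job is handed in; nothing more can be done
None
```

I packed the caddy and handed the job in at about 24 s: both small vials are in the narrow wells, the spool is in the wide well and the small cream cap is in the square recess, with the large vial and large cap left in place. One mistake: setting down the second vial, I forgot the well floor height and pressed it down at 97 N (wrist limit 120 N), though it stood upright within about 5 mm of the well centre in the last check. Hand-in returned no verdict, so I don't know how it was judged.

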